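Put the coupling in the door pocket and latch the cabinet

TASK

Put the loose grey conduit coupling into the pocket on the inside of the open blue cabinet door. Then push the door fully shut, past the resistance of its spring catch until it is seated and stays shut, with the coupling still in the pocket. Leave the green tape and the white elbow where they are.

Things in the scene. Friction and masses are not known exactly. Their poses are not given: they have to be found in the camera images.
- coupling: Loose grey plastic conduit coupling, a tube standing upright, 32 mm across and 45 mm high; origin at the centre of its underside.
- coupling_mid (a point): Centre of the coupling, 22.5 mm above its underside.
- cabinet: Small grey steel cabinet fixed on the table, 100 mm deep (its x), 190 mm wide (its y), 176 mm high; origin at the centre of its underside. Its front faces its own -x and lies 50 mm from the origin; it has a blue door.
- cab_door (a joint): Angle of the blue door (rad): 0 shut on its seat, about 1.57 at right angles to the front. The hinge is upright, on the left edge of the front (cabinet +y side); the door swings out towards the cabinet's -x. It swings easily, stays where it is left, and meets a spring roller catch at about 0.12 rad that resists with some 5 N at the push point until about 0.045 rad, then draws the door home.
- hinge (a point): Point on the door's hinge line, 145 mm above the table. Turns with the cabinet, not with the door. The door is 12 mm thick, 190 mm wide from the hinge line to its free edge, from 14 to 172 mm above the table. A black knob (22 mm across, standing out 20 mm) is low on the outer face, at 65 mm height, 165 mm from the hinge.
- push_point (a point): Point on the outer face of the door, 140 mm from the hinge line and 145 mm above the table; moves with the door, and has its axes: x is the door's normal, from the outer to the inner side (the way to push); +y points along the door to the hinge; z up.
- pocket (a point): Centre of the floor of the aluminium pocket on the inside of the door, 115 mm above the table; axes as push_point, moving with the door. Open at the top; inside 68 mm deep (x, from the door's inner face to the front lip) and 112 mm long (y); lip and ends are 3 mm thick and rise 25 mm above the floor; the door rises 57 mm above the floor.
- green_tape: Loose roll of green tape lying flat, 66 mm across, 15 mm high; a bystander. Origin at the centre of its underside.
- elbow: Loose white conduit elbow, 60 x 60 x 30 mm; a bystander. Origin at the centre of its underside.
There are look-alikes about, which are no part of the job. There is more than one size of the coupling; the job needs the largest.

How it is judged:
By the outcome, as a careful person would: the job done as asked, in the order asked, and still so for the second after the job is handed in, with the robot touching nothing.
It also fails if it takes over 67 s, if anything falls off the work surface, if the arm or the gripper's body presses on something with over 40 N, if the wrist force passes 120 N, or if a joint passes its speed limit or range.

ROBOT

A 7-joint arm with a two-finger parallel gripper is mounted at the origin on a cart in front of the work surface, level with it; the furniture and walls round the work are solid. World frame = base frame: x ahead of the robot, y to its left, z up, the work surface at z = 0. Lengths are in m, angles in rad, forces in N, time in s.
With the tool pointing down it reaches from about 0.425 to 0.875 m from the base axis. Payload 4.7 kg.
Tool frame: the origin (TCP) lies between the finger pads; the fingertips stand 11 mm ahead of it and the grasp point (between the pads) lies 8 mm behind it; z points along the fingers, y is the line along which they close (so a half turn about z gives the same grasp; the last joint's range is limited). The gripper opens to 87 mm and grips with 3 to 60 N. Pads are 19 mm wide; open, the fingers measure 117 mm over their backs; the gripper's body (75 mm by 190 mm) begins 51 mm behind the grasp point.
Start: joints at [1.263, 0.321, -0.07, 1.45, 0.023, 1.371, -0.057], TCP at [0.206, -0.617, 0.203] pointing down, gripper open.
Joint ranges: [-2.86, 2.86], [-0.3, 2.09], [-1.38, 1.24], [0.06, 2.45], [-1.56, 4.7], [0.09, 2.05], [-2.69, 2.69]. Speed limits (rad/s): [2.57, 2.57, 3.14, 3.14, 3.14, 3.14, 3.14].

INTERFACE

Orientations are given as a rotation vector (axis times angle).
In Python, from bench import ctrl gives the robot as it stands. The module is installed in compiled form; this text tells all that it offers.
- The arm moves only by the shell command python3 -m inch 'ROWS' [FORCE]. ROWS is JSON, a list of rows, each an object with "slide": the shift along the tool's x, y, z scaled (see below), a list of three; "angular": the turn, a rotation vector about the tool's x, y, z scaled (see below), a list of three; "claw": the opening, from -1 (shut) to 1 (fully open). In form: [{"slide": [tx, ty, tz], "angular": [rx, ry, rz], "claw": claw}, ...]. A call has 1 to 10 rows; each row is the pose to reach, as a shift and turn from the pose commanded when the call began, along the tool's axes at that moment; what a row does not reach only later rows make up. The controller multiplies each number of a shift by 0.25 m and each number of a turn by 30 degrees. A row lasts 1/10 s, in which the tool goes at most 50 mm and 8.59 degrees, less where a joint would pass 70% of its speed; a pose out of reach is approached as far as the arm can. A call with a number of a shift or a turn outside -1 to 1 is refused whole. A call with a gripper value outside its range is refused whole. The fingers move at their own pace and stop on an object; FORCE is the grip in N (left out, the last holds). Time passes only in rows, so rows that repeat a pose let the fingers close. It gives the time, the measured TCP pose, the force, the opening and the grip force at its end, in the units of the state.
- ctrl.get_state(): the state, without advancing time (a new reading comes with each control period).
- ctrl.get_image(name): name is "scene" or "side" or "wrist"; returns a dict with "color" (384x512x3 uint8, red, green, blue), "depth" (384x512 float32, m along the optical axis (not along the pixel's ray), 0 where there is no reading), "camera_matrix" (3x3 intrinsics, pixels), "extrinsics" (4x4, takes a point from camera to world coordinates); the wrist camera has in their place "tool_from_camera" (4x4, takes a point from camera to tool coordinates, whose origin is the TCP and whose axes are the flange's). Camera axes: x right, y up, looking along -z (the intrinsics and any distortion apply to the point x, -y, -z); pixel columns grow to the right and rows downward; lengths in m; the calibration is good to about 2 mm. A picture is of the moment at which its call begins: read the wrist's pose just before it.
- ctrl.close_job(): hands the job in; it is judged then, once.
Trained networks look in the newest picture that a camera, given by its name, has taken for a name from the list of things; names that differ only in an ending like _2 or _b are one class to them, and where a whole thing is asked for, a point or a joint stands for the part that bears it (a point fixed in the world has none). Each returns a list of dicts, best first, with "confidence" (0 to 1); they miss things now and then, are a little off and sometimes report something else, mostly with a low value. They report only what shows in the picture. A call takes as long as a camera call. They do not tell look-alikes from the thing itself.
- ctrl.find_in(query, camera): "bbox" ([centre column, centre row, width, height] in pixels, round what is visible of it).
- ctrl.outline_of(query, camera): "mask" (384x512 bool, what is visible of it) and "bbox" ([centre column, centre row, width, height] in pixels, round what is visible of it).
The state is a dict: "time": time; "joint_positions": joint angles; "qd": joint speeds; "joint_torque": joint torques, N m; "position": TCP position; "tool_rot": TCP orientation; "ft_force": force on the tool from outside, world axes, zero at the start; "torque": the same for the moment, N m; "grip_width": opening from 0.0 (shut) to 1.0 (fully open); "grip_force": force on a finger pad.
Only numpy, scipy, OpenCV 4.12 (cv2) and the standard library are available. Lean on these libraries where they do the work, as an engineer would, in place of code of your own. Each camera call takes 0.05 s, during which the arm holds its last target. There are 200 camera calls.

## Working session

There is one attempt and no reset: what is moved stays moved. The work goes in short steps, Python scripts to look and compute and a shell command to move; the robot and the scene stay as the last step left them, time stands still between calls to the robot, and variables do not carry over. Pictures are saved under pics/ and viewed, at most 10 in all, crops included, and the job is handed in when it is done.

```bash
mkdir -p pics; cat > h.py <<'E'
import numpy as np, cv2
from bench import ctrl
from scipy.spatial.transform import Rotation as R
def cloud(im, T=None):
    K=im["camera_matrix"]; d=im["depth"]; T=im["extrinsics"] if T is None else T
    v,u=np.mgrid[:384,:512]
    P=np.stack([(u-K[0,2])/K[0,0]*d,-(v-K[1,2])/K[1,1]*d,-d,np.ones_like(d)],-1)
    W=P@np.asarray(T).T; W[d==0]=np.nan
    return W[...,:3]
def save(im,n,crop=None,s=1):
    c=im["color"][...,::-1]
    if crop: c=c[crop[1]:crop[3],crop[0]:crop[2]]
    cv2.imwrite("pics/"+n,cv2.resize(np.ascontiguousarray(c),None,fx=s,fy=s,interpolation=cv2.INTER_CUBIC))
E
python3 - <<'E'
from h import *
s=ctrl.get_state(); print(s["time"],s["position"],s["tool_rot"],s["grip_width"])
ims={}
for c in ["scene","side"]:
    im=ctrl.get_image(c); ims[c]=im["color"]; W=cloud(im); np.save(c+".npy",W)
    save(im,c+".png")
    print(c,np.round(im["extrinsics"],3).tolist())
    for q in ["coupling","cab_door","pocket","green_tape","elbow","cabinet"]:
        for o in ctrl.outline_of(q,c)[:4]:
            p=W[o["mask"]]; p=p[~np.isnan(p[:,0])]
            print(q,round(o["confidence"],2),np.round(o["bbox"]),np.round(np.percentile(p,[2,50,98],axis=0),3).tolist() if len(p) else 0)
cv2.imwrite("pics/both.png",np.hstack([cv2.resize(ims[c],(800,600))[...,::-1] for c in ims])[:, :800])
E
```

```text
0.0 [ 0.20535819 -0.61610206  0.20189358] [-3.09921433e+00 -5.03121187e-01  6.30667259e-04] 1.0015860465683493
scene [[-0.775, 0.477, -0.415, 0.137], [-0.632, -0.596, 0.495, 0.367], [-0.011, 0.646, 0.763, 0.812], [0.0, 0.0, 0.0, 1.0]]
coupling 0.65 [212. 280.  11.  16.] [[0.473, 0.128, 0.001], [0.484, 0.138, 0.019], [0.495, 0.15, 0.034]]
coupling 0.5 [226. 256.  13.  24.] [[0.485, 0.059, 0.004], [0.499, 0.073, 0.029], [0.516, 0.09, 0.047]]
cab_door 0.87 [325. 164.  72.  61.] [[0.363, -0.387, 0.019], [0.451, -0.306, 0.115], [0.534, -0.277, 0.174]]
pocket 0.71 [316. 142.  97. 101.] [[0.366, -0.474, 0.02], [0.529, -0.311, 0.127], [0.635, -0.278, 0.179]]
pocket 0.58 [329. 161.  71.  61.] [[0.363, -0.385, 0.021], [0.451, -0.306, 0.116], [0.534, -0.277, 0.174]]
green_tape 0.85 [176. 306.  25.  26.] [[0.479, 0.213, 0.003], [0.507, 0.243, 0.016], [0.539, 0.271, 0.019]]
elbow 0.85 [272. 233.  28.  19.] [[0.417, -0.081, 0.001], [0.452, -0.059, 0.025], [0.49, -0.042, 0.033]]
elbow 0.68 [316. 142.  97. 101.] [[0.368, -0.474, 0.018], [0.529, -0.311, 0.127], [0.635, -0.278, 0.179]]
cabinet 0.87 [3
[... 682 characters left out ...]
2, -0.329, 0.02], [0.447, -0.301, 0.099], [0.535, -0.275, 0.173]]
pocket 0.88 [334. 174.  73.  53.] [[0.362, -0.327, 0.02], [0.445, -0.301, 0.098], [0.533, -0.275, 0.172]]
green_tape 0.57 [196. 292.  31.  22.] [[0.477, 0.218, 0.003], [0.506, 0.251, 0.015], [0.536, 0.274, 0.018]]
elbow 0.67 [292. 234.  35.  18.] [[0.415, -0.07, 0.007], [0.446, -0.052, 0.022], [0.487, -0.04, 0.032]]
elbow 0.52 [333. 176.  74.  59.] [[0.361, -0.329, 0.02], [0.446, -0.301, 0.099], [0.535, -0.275, 0.173]]
cabinet 0.77 [319. 168.  98.  79.] [[0.365, -0.47, 0.019], [0.504, -0.296, 0.11], [0.632, -0.275, 0.179]]
cabinet 0.35 [292. 234.  31.  15.] [[0.414, -0.103, 0.001], [0.446, -0.054, 0.021], [0.49, -0.04, 0.032]]
```

```bash
python3 - <<'E'
from h import *
a=cv2.imread("pics/scene.png")
c=cv2.resize(a[70:330,150:400],None,fx=2.3,fy=2.3,interpolation=cv2.INTER_CUBIC)
cv2.imwrite("pics/c1.png",c)
a=cv2.imread("pics/side.png")
cv2.imwrite("pics/c2.png",cv2.resize(a[110:310,180:410],None,fx=2.8,fy=2.8,interpolation=cv2.INTER_CUBIC))
E
```

```text
(no output)
```

View pics/c1.png

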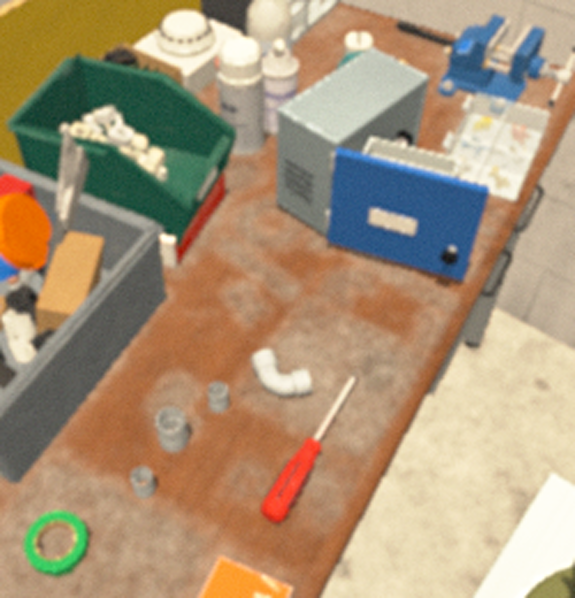

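View pics/c2.png

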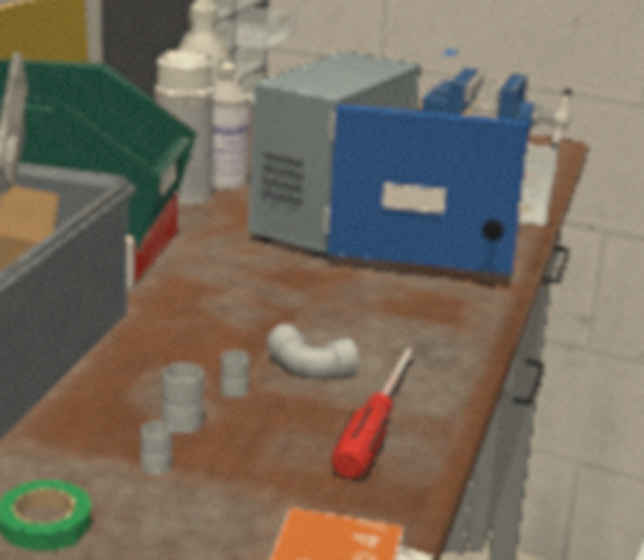

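View pics/scene.png

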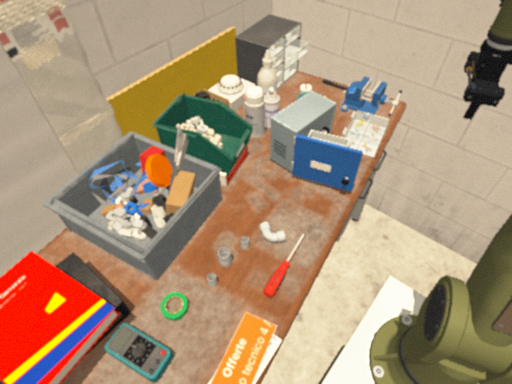

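The three grey tubes in the scene picture are at (225,257), (212,280) and (245,242). The one at (225,257) measures about 47 mm high and 32 mm across. The other two are about 34 mm high, so (225,257) is the largest. Next I'll fit the geometry and view an enlarged crop.

```bash
python3 - <<'E'
from h import *
from scipy.optimize import least_squares
a=cv2.imread("pics/scene.png")
cv2.imwrite("pics/c3.png",cv2.resize(a[225:300,190:290],None,fx=6,fy=6,interpolation=cv2.INTER_CUBIC))
W={c:np.load(c+".npy") for c in ["scene","side"]}
for c,bx in [("scene",(226,256,13,24)),("side",(246,253,20,26))]:
    w=W[c][bx[1]-18:bx[1]+18,bx[0]-16:bx[0]+16].reshape(-1,3)
    w=w[(w[:,2]>.008)&(abs(w[:,0]-.5)<.03)&(abs(w[:,1]-.075)<.03)]
    m=w[(w[:,2]<.038)]
    r=least_squares(lambda p:np.hypot(m[:,0]-p[0],m[:,1]-p[1])-.016,[.5,.07],loss="soft_l1",f_scale=.002)
    t=w[w[:,2]>.038]
    print(c,len(m),r.x,np.sqrt(np.mean(r.fun**2)),"rim mean",t[:,:2].mean(0),"zmax",np.percentile(w[:,2],99), "table",np.nanmedian(W[c][bx[1]+15:bx[1]+20,bx[0]-5:bx[0]+5,2]))
for c in W:
    w=W[c].reshape(-1,3); w=w[~np.isnan(w[:,0])]
    im=(w[:,0]>.33)&(w[:,0]<.66)&(w[:,1]>-.52)&(w[:,1]<-.24)&(w[:,2]>.02)&(w[:,2]<.2); w=w[im]
    d=w[(w[:,0]<.51)&(w[:,1]>-.325)&(w[:,2]<.165)&(w[:,2]>.025)]
    f=np.polyfit(d[:,0],d[:,1],1)
    for _ in range(5):
        g=abs(np.polyval(f,d[:,0])-d[:,1])<.006; f=np.polyfit(d[g,0],d[g,1],1)
    on=w[abs(np.polyval(f,w[:,0])-w[:,1])<.005]
    print(c,"door slope",np.degrees(np.arctan(f[0])),f,"x",np.percentile(on[:,0],[.5,2,98,99.5]),"n",len(d))
    # cabinet top
    t=w[(w[:,2]>.168)&(w[:,1]<-.28)].copy(); 
    r=cv2.minAreaRect((t[t[:,0]>.5][:,:2]*1000).astype(np.float32)); print("top",np.median(t[:,2]),cv2.boxPoints(r).tolist())
    s=w[(w[:,0]>.56)&(w[:,1]>-.33)&(w[:,2]<.16)]; f2=np.polyfit(s[:,0],s[:,1],1); print("side slope",np.degrees(np.arctan(f2[0])),f2)
    # things behind the door: pocket
    p=w[(w[:,1]<np.polyval(f,w[:,0])-.02)&(w[:,0]<.51)&(w[:,2]>.1)]
    if len(p): print("pocket pts",len(p),np.percentile(p,[2,50,98],axis=0).round(3).tolist())
E
```

```text
scene 133 [0.50009921 0.07405747] 0.0012387522718503756 rim mean [0.49994699 0.0741394 ] zmax 0.04817079272564808 table 0.0010550278383749667
side 205 [0.49953745 0.07476822] 0.0013068768254166304 rim mean [0.49875645 0.07572392] zmax 0.047053903466250144 table 0.0019737620466669936
scene door slope 16.413110631618707 [ 0.29456467 -0.43396284] x [0.35968203 0.36209193 0.53518922 0.53856994] n 1784
top 0.17716257123612544 [[483.74444580078125, -473.3941650390625], [625.4282836914062, -486.271240234375], [643.2368774414062, -290.326904296875], [501.55303955078125, -277.4498291015625]]
side slope -5.359194459260315 [-0.09380932 -0.23517976]
pocket pts 236 [[0.422, -0.391, 0.116], [0.466, -0.38, 0.13], [0.507, -0.367, 0.143]]
side door slope 16.29027760527105 [ 0.29223628 -0.43138691] x [0.35857362 0.36112083 0.53428266 0.53748745] n 2600
top 0.17740826951095112 [[488.4512023925781, -475.6146240234375], [626.2955932617188, -484.8167724609375], [639.4864501953125, -287.2237548828125], [501.64202880859375, -278.0216064453125]]
side slope -5.343354745096771 [-0.09353044 -0.23450957]
```

View pics/c3.png

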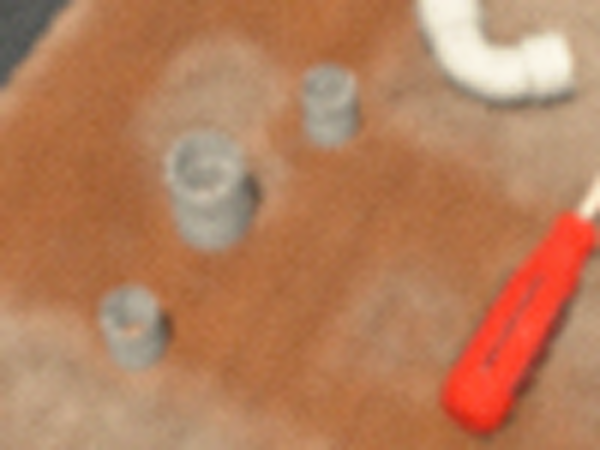

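The crop confirms the large coupling at scene (225,257), clearly bigger than its two neighbours. Next I'll place the pocket in the door frame and work out the first moves.

```bash
cat >> h.py <<'E'
def goal(p,yaw,s=None):
    """rows for tool-down target with tool y at world yaw (deg)"""
    if s is None:
        s=ctrl.get_state(); s=(np.array(s["position"]),R.from_rotvec(s["tool_rot"]))
    c=np.radians(yaw); y=np.array([np.cos(c),np.sin(c),0]); z=np.array([0,0,-1.]); 
    Rt=R.from_matrix(np.stack([np.cross(y,z),y,z],1))
    print("slide",np.round(s[1].inv().apply(np.array(p)-s[0])/.25,3).tolist(),"ang",np.round(np.degrees((s[1].inv()*Rt).as_rotvec())/30,3).tolist())
    return np.array(p),Rt
E
python3 - <<'E'
from h import *
w=np.load("scene.npy").reshape(-1,3); w=w[~np.isnan(w[:,0])]
e=np.array([.9596,.2815]); n=np.array([.2815,-.9596]); F=np.array([.359,.2934*.359-.4327])
u=190-(w[:,:2]-F)@e*1e3; d=(w[:,:2]-F)@n*1e3
for lo,hi in [(.11,.132),(.132,.15)]:
    k=(d>60)&(d<95)&(u>5)&(u<190)&(w[:,2]>lo)&(w[:,2]<hi)
    print(lo,k.sum(),"u",np.percentile(u[k],[1,5,50,95,99]).round(),"d",np.percentile(d[k],[1,50,99]).round())
k=(d>16)&(d<78)&(u>10)&(u<190)&(w[:,2]>.11)&(w[:,2]<.15)
print("all",np.c_[u[k],d[k],w[k,2]*1e3][::6].round().astype(int).tolist())
s=goal([.36,-.42,.35],-42.5); s=goal([.48,-.19,.35],-13,s); s=goal([.4998,.0745,.15],16.4,s)
E
```

```text
0.11 182 u [ 29.  33.  85. 135. 140.] d [74. 81. 84.]
0.132 132 u [ 27.  30.  86. 141. 144.] d [63. 81. 84.]
all [[27, 72, 143], [30, 65, 142], [72, 78, 137], [31, 78, 117], [93, 76, 119], [117, 77, 118], [145, 63, 135]]
slide [0.835, -0.551, -0.588] ang [0.0, 0.0, -0.969]
slide [1.003, -0.268, 0.0] ang [0.0, 0.0, -0.983]
slide [1.049, -0.161, 0.8] ang [0.0, 0.0, -0.98]
```

```bash
python3 -m inch '[{"slide":[0.83,-0.55,-0.6],"angular":[0,0,-0.97],"claw":1},{"slide":[0.83,-0.55,-0.6],"angular":[0,0,-0.97],"claw":1},{"slide":[0.83,-0.55,-0.6],"angular":[0,0,-0.97],"claw":1},{"slide":[0.83,-0.55,-0.6],"angular":[0,0,-0.97],"claw":1},{"slide":[0.83,-0.55,-0.6],"angular":[0,0,-0.97],"claw":1},{"slide":[0.83,-0.55,-0.6],"angular":[0,0,-0.97],"claw":1},{"slide":[0.83,-0.55,-0.6],"angular":[0,0,-0.97],"claw":1},{"slide":[0.83,-0.55,-0.6],"angular":[0,0,-0.97],"claw":1}]'
python3 -m inch '[{"slide":[0.98,-0.28,0],"angular":[0,0,-0.98],"claw":1},{"slide":[0.98,-0.28,0],"angular":[0,0,-0.98],"claw":1},{"slide":[0.98,-0.28,0],"angular":[0,0,-0.98],"claw":1},{"slide":[0.98,-0.28,0],"angular":[0,0,-0.98],"claw":1},{"slide":[0.98,-0.28,0],"angular":[0,0,-0.98],"claw":1},{"slide":[0.98,-0.28,0],"angular":[0,0,-0.98],"claw":1},{"slide":[0.98,-0.28,0],"angular":[0,0,-0.98],"claw":1},{"slide":[0.98,-0.28,0],"angular":[0,0,-0.98],"claw":1}]'
python3 - <<'E'
from h import *
goal([.4998,.0745,.2],16.4)
E
```

```text
time: 1.5
position: [0.3595, -0.4203, 0.3538]
tool_rot: [2.872, 1.268, -0.0]
ft_force: [-0.4, -0.9, 0.0]
grip_width: 1.002
grip_force: 0.0
time: 2.3
position: [0.4715, -0.1952, 0.3521]
tool_rot: [-2.463, -1.949, 0.002]
ft_force: [0.0, -0.5, -0.2]
grip_width: 1.001
grip_force: 0.0
slide [1.077, -0.137, 0.608] ang [-0.003, 0.001, -0.99]
```

```bash
python3 -m inch '[{"slide":[1,-0.13,0.6],"angular":[0,0,-0.99],"claw":1},{"slide":[1,-0.13,0.6],"angular":[0,0,-0.99],"claw":1},{"slide":[1,-0.13,0.6],"angular":[0,0,-0.99],"claw":1},{"slide":[1,-0.13,0.6],"angular":[0,0,-0.99],"claw":1},{"slide":[1,-0.13,0.6],"angular":[0,0,-0.99],"claw":1},{"slide":[1,-0.13,0.6],"angular":[0,0,-0.99],"claw":1},{"slide":[1,-0.13,0.6],"angular":[0,0,-0.99],"claw":1},{"slide":[1,-0.13,0.6],"angular":[0,0,-0.99],"claw":1},{"slide":[1,-0.13,0.6],"angular":[0,0,-0.99],"claw":1}]'
python3 - <<'E'
from h import *
from scipy.optimize import least_squares
s=ctrl.get_state(); im=ctrl.get_image("wrist"); save(im,"w1.png")
T=np.eye(4); T[:3,:3]=R.from_rotvec(s["tool_rot"]).as_matrix(); T[:3,3]=s["position"]
W=cloud(im,T@im["tool_from_camera"])
w=W.reshape(-1,3); w=w[~np.isnan(w[:,0])&(abs(w[:,0]-.5)<.03)&(abs(w[:,1]-.0745)<.03)]
t=w[(w[:,2]>.036)&(w[:,2]<.06)]; print(len(t),t[:,2].max(),np.percentile(t[:,:2],[1,99],axis=0), cv2.minEnclosingCircle((t[:,:2]*1000).astype(np.float32)))
goal([.4998,.0745,.024],16.4)
E
```

```text
time: 3.2
position: [0.4981, 0.0553, 0.2031]
tool_rot: [1.882, 2.515, -0.001]
ft_force: [0.4, 0.7, -1.2]
grip_width: 0.997
grip_force: 0.0
151 0.047360227204204464 [[0.48521139 0.05864383]
 [0.516543   0.08965257]] ((500.8879699707031, 73.76722717285156), 16.1529598236084)
slide [0.072, 0.027, 0.717] ang [0.001, 0.002, -0.001]
```

View pics/w1.png

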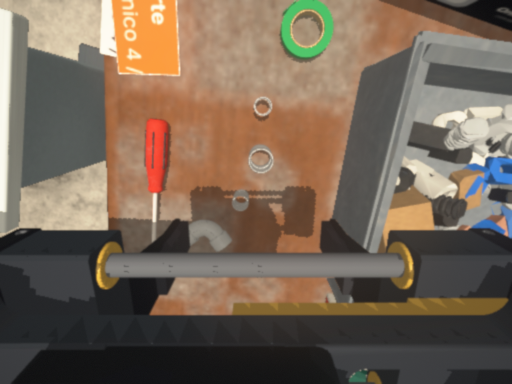

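The wrist view shows the large ring at (261,158) with the two smaller ones at (262,106) and (240,200). The bin on the right may be near the gripper body, so I'll check that clearance.

```bash
python3 - <<'E'
from h import *
e=np.array([.9596,.2815]); n=np.array([.2815,-.9596]); C=np.array([.5,.0742])
for c in ["scene","side"]:
    w=np.load(c+".npy").reshape(-1,3); w=w[~np.isnan(w[:,0])]
    u=(w[:,:2]-C)@e*1e3; d=(w[:,:2]-C)@n*1e3
    k=(abs(d)<60)&(u>20)&(u<200)&(w[:,2]>.06)&(w[:,2]<.2); print(c,np.sort(u[k])[:5].round(),w[k,2].max() if k.any() else 0)
    k=(abs(d)<15)&(u<200)&(u>20)&(w[:,2]>.012)&(w[:,2]<.2); print(np.sort(u[k])[:5].round())
goal([.5002,.0743,.025],16.4)
E
```

```text
scene [112. 113. 113. 113. 113.] 0.13501222611585395
[118. 118. 119. 119. 119.]
side [111. 112. 112. 112. 112.] 0.13482689898175726
[116. 116. 116. 117. 117.]
slide [0.071, 0.029, 0.713] ang [0.001, 0.002, -0.001]
```

```bash
python3 -m inch '[{"slide":[0.071,0.029,0],"angular":[0,0,0],"claw":1},{"slide":[0.071,0.029,0.2],"angular":[0,0,0],"claw":1},{"slide":[0.071,0.029,0.4],"angular":[0,0,0],"claw":1},{"slide":[0.071,0.029,0.5],"angular":[0,0,0],"claw":1},{"slide":[0.071,0.029,0.5],"angular":[0,0,0],"claw":1},{"slide":[0.071,0.029,0.5],"angular":[0,0,0],"claw":1}]' 12
python3 - <<'E'
from h import *
goal([.5002,.0743,.025],16.4)
E
```

```text
time: 3.85
position: [0.5003, 0.0762, 0.0789]
tool_rot: [1.879, 2.517, 0.001]
ft_force: [0.6, 0.5, 1.1]
grip_width: 1.004
grip_force: 0.0
slide [-0.007, -0.003, 0.216] ang [0.002, 0.0, 0.004]
```

```bash
python3 -m inch '[{"slide":[-0.007,-0.003,0.1],"angular":[0,0,0],"claw":1},{"slide":[-0.007,-0.003,0.215],"angular":[0,0,0],"claw":1},{"slide":[-0.007,-0.003,0.215],"angular":[0,0,0],"claw":1},{"slide":[-0.007,-0.003,0.215],"angular":[0,0,0],"claw":-1},{"slide":[-0.007,-0.003,0.215],"angular":[0,0,0],"claw":-1},{"slide":[-0.007,-0.003,0.215],"angular":[0,0,0],"claw":-1},{"slide":[-0.007,-0.003,0.215],"angular":[0,0,0],"claw":-1},{"slide":[-0.007,-0.003,0.215],"angular":[0,0,0],"claw":-1},{"slide":[-0.007,-0.003,0.215],"angular":[0,0,0],"claw":-1},{"slide":[-0.007,-0.003,0.215],"angular":[0,0,0],"claw":-1}]' 15
python3 - <<'E'
from h import *
s=ctrl.get_state();print(s["position"])
s=goal([.5,.074,.32],16.4); s=goal([.485,-.15,.32],16.4,s); s=goal([.4717,-.3422,.25],16.4,s)
E
```

```text
time: 4.85
position: [0.4991, 0.0755, 0.0242]
tool_rot: [1.877, 2.519, -0.0]
ft_force: [-0.6, 0.1, 0.3]
grip_width: 0.443
grip_force: 0.0
[0.49914147 0.07546652 0.02420366]
slide [-0.007, 0.002, -1.183] ang [-0.0, 0.0, 0.008]
slide [-0.843, -0.311, 0.0] ang [0.0, 0.0, 0.0]
slide [-0.723, -0.268, 0.28] ang [0.0, 0.0, 0.0]
```

```bash
python3 -m inch '[{"slide":[0,0,0],"angular":[0,0,0],"claw":-1},{"slide":[0,0,0],"angular":[0,0,0],"claw":-1},{"slide":[0,0,0],"angular":[0,0,0],"claw":-1},{"slide":[0,0,0],"angular":[0,0,0],"claw":-1},{"slide":[0,0,0],"angular":[0,0,0],"claw":-1}]' 15
```

```text
time: 5.35
position: [0.4992, 0.0755, 0.0242]
tool_rot: [1.877, 2.52, -0.0]
ft_force: [-0.7, 0.3, 0.0]
grip_width: 0.341
grip_force: 15.0
```

```bash
python3 -m inch '[{"slide":[0,0,-0.1],"angular":[0,0,0],"claw":-1},{"slide":[0,0,-0.3],"angular":[0,0,0],"claw":-1},{"slide":[0,0,-0.5],"angular":[0,0,0],"claw":-1},{"slide":[0,0,-0.7],"angular":[0,0,0],"claw":-1},{"slide":[0,0,-0.9],"angular":[0,0,0],"claw":-1},{"slide":[0,0,-1],"angular":[0,0,0],"claw":-1},{"slide":[0,0,-1],"angular":[0,0,0],"claw":-1}]'
python3 -m inch '[{"slide":[-0.15,-0.05,-0.05],"angular":[0,0,0],"claw":-1},{"slide":[-0.3,-0.11,-0.1],"angular":[0,0,0],"claw":-1},{"slide":[-0.45,-0.17,-0.15],"angular":[0,0,0],"claw":-1},{"slide":[-0.6,-0.22,-0.15],"angular":[0,0,0],"claw":-1},{"slide":[-0.75,-0.28,-0.15],"angular":[0,0,0],"claw":-1},{"slide":[-0.85,-0.31,-0.15],"angular":[0,0,0],"claw":-1},{"slide":[-0.85,-0.31,-0.15],"angular":[0,0,0],"claw":-1},{"slide":[-0.85,-0.31,-0.15],"angular":[0,0,0],"claw":-1}]'
python3 - <<'E'
from h import *
goal([.4717,-.3422,.28],16.4)
s=ctrl.get_state(); im=ctrl.get_image("wrist"); save(im,"w2.png")
T=np.eye(4); T[:3,:3]=R.from_rotvec(s["tool_rot"]).as_matrix(); T[:3,3]=s["position"]
np.save("w2.npy",cloud(im,T@im["tool_from_camera"]))
E
```

```text
time: 6.05
position: [0.5012, 0.076, 0.2783]
tool_rot: [1.873, 2.515, 0.006]
ft_force: [-0.7, -0.2, -1.4]
grip_width: 0.34
grip_force: 15.0
time: 6.85
position: [0.4852, -0.1502, 0.3102]
tool_rot: [-1.876, -2.516, -0.0]
ft_force: [-0.1, 0.0, -0.5]
grip_width: 0.34
grip_force: 15.0
slide [-0.721, -0.271, 0.12] ang [-0.003, -0.005, 0.006]
```

View pics/w2.png

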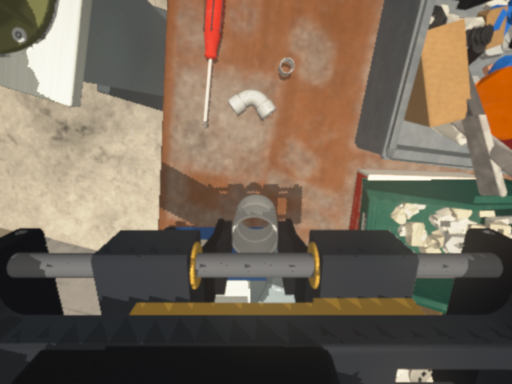

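The coupling is held upright, visible at wrist (257,230). Moving it above the pocket.

```bash
python3 -m inch '[{"slide":[-0.15,-0.05,0],"angular":[0,0,0],"claw":-1},{"slide":[-0.3,-0.11,0],"angular":[0,0,0],"claw":-1},{"slide":[-0.45,-0.17,0],"angular":[0,0,0],"claw":-1},{"slide":[-0.6,-0.23,0.06],"angular":[0,0,0],"claw":-1},{"slide":[-0.72,-0.27,0.12],"angular":[0,0,0],"claw":-1},{"slide":[-0.72,-0.27,0.12],"angular":[0,0,0],"claw":-1},{"slide":[-0.72,-0.27,0.12],"angular":[0,0,0],"claw":-1}]'
python3 - <<'E'
from h import *
goal([.4717,-.3422,.142],16.4)
im=ctrl.get_image("scene"); a=cloud(im)
save(im,"s2.png",(260,70,400,210),4)
w=a.reshape(-1,3); w=w[~np.isnan(w[:,0])]
e=np.array([.9596,.2815]); n=np.array([.2815,-.9596]); F=np.array([.359,.2934*.359-.4327])
u=190-(w[:,:2]-F)@e*1e3; d=(w[:,:2]-F)@n*1e3
k=(d>60)&(d<95)&(u>5)&(u<170)&(w[:,2]>.11)&(w[:,2]<.15); print("lip",k.sum(),np.percentile(u[k],[2,98]),np.percentile(d[k],[50,98]),w[k,2].max())
k=(w[:,2]>.225)&(w[:,2]<.27)&(abs(d-46)<40)&(abs(u-86)<60); q=w[k]; print("held",k.sum(),np.percentile(q,[2,98],axis=0).round(3).tolist())
E
```

```text
time: 7.6
position: [0.473, -0.3406, 0.2808]
tool_rot: [-1.874, -2.519, -0.002]
ft_force: [0.6, 1.5, 0.1]
grip_width: 0.344
grip_force: 15.0
slide [-0.006, -0.007, 0.555] ang [-0.0, -0.005, 0.01]
lip 316 [ 28.97601791 142.75062675] [80.54686356 84.323341  ] 0.14368390118169205
held 44 [[0.458, -0.345, 0.258], [0.483, -0.325, 0.269]]
```

View pics/s2.png

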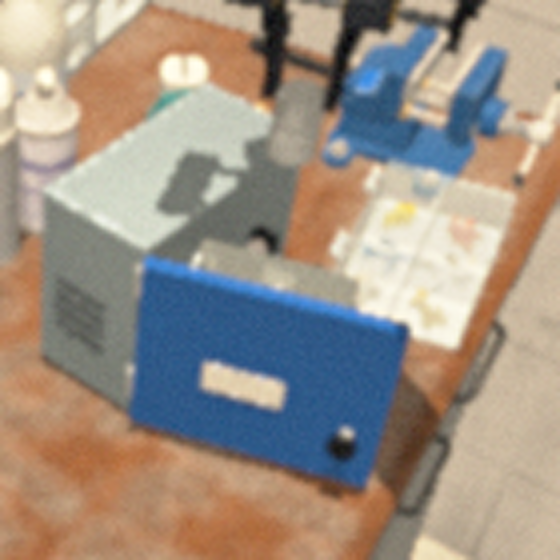

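The coupling hangs over the pocket at crop (295,125), and the lip measures where expected. Lowering it.

```bash
python3 -m inch '[{"slide":[-0.006,-0.006,0.1],"angular":[0,0,0],"claw":-1},{"slide":[-0.006,-0.006,0.2],"angular":[0,0,0],"claw":-1},{"slide":[-0.006,-0.006,0.3],"angular":[0,0,0],"claw":-1},{"slide":[-0.006,-0.006,0.4],"angular":[0,0,0],"claw":-1},{"slide":[-0.006,-0.006,0.48],"angular":[0,0,0],"claw":-1},{"slide":[-0.006,-0.006,0.52],"angular":[0,0,0],"claw":-1},{"slide":[-0.006,-0.006,0.545],"angular":[0,0,0],"claw":-1},{"slide":[-0.006,-0.006,0.555],"angular":[0,0,0],"claw":-1},{"slide":[-0.006,-0.006,0.555],"angular":[0,0,0],"claw":-1}]'
```

```text
time: 8.55
position: [0.4723, -0.3438, 0.1438]
tool_rot: [1.875, 2.519, -0.0]
ft_force: [0.4, -0.1, -0.7]
grip_width: 0.341
grip_force: 15.0
```

Lowering gently to contact.

```bash
python3 -m inch '[{"slide":[0,0.0,0.006],"angular":[0,0,0],"claw":-1},{"slide":[0,0,0.010],"angular":[0,0,0],"claw":-1},{"slide":[0,0,0.012],"angular":[0,0,0],"claw":-1},{"slide":[0,0,0.012],"angular":[0,0,0],"claw":-1}]'
python3 - <<'E'
from h import *
im=ctrl.get_image("scene"); w=cloud(im).reshape(-1,3); w=w[~np.isnan(w[:,0])]
e=np.array([.9596,.2815]); F=np.array([.359,.2934*.359-.4327])
d=w[(w[:,0]<.5)&(w[:,1]>-.325)&(w[:,2]<.165)&(w[:,2]>.025)&(w[:,0]>.37)&(w[:,1]<-.27)]
print(np.polyfit(d[:,0],d[:,1],1))
E
```

```text
time: 8.95
position: [0.4716, -0.3441, 0.14]
tool_rot: [1.877, 2.519, -0.0]
ft_force: [-0.4, 0.3, -1.5]
grip_width: 0.346
grip_force: 15.0
[ 0.27969153 -0.42710747]
```

```bash
python3 -m inch '[{"slide":[0,0,0.002],"angular":[0,0,0],"claw":-0.1},{"slide":[0,0,0.002],"angular":[0,0,0],"claw":0.1},{"slide":[0,0,0.002],"angular":[0,0,0],"claw":0.15},{"slide":[0,0,0.002],"angular":[0,0,0],"claw":0.15},{"slide":[0,0,0.002],"angular":[0,0,0],"claw":0.15},{"slide":[0,0,0.002],"angular":[0,0,0],"claw":0.15},{"slide":[0,0,0.002],"angular":[0,0,0],"claw":0.15}]'
python3 -m inch '[{"slide":[0,0,-0.06],"angular":[0,0,0],"claw":0.15},{"slide":[0,0,-0.15],"angular":[0,0,0],"claw":0.15},{"slide":[0,0,-0.3],"angular":[0,0,0],"claw":0.15},{"slide":[0,0,-0.45],"angular":[0,0,0],"claw":0.15},{"slide":[0,0,-0.6],"angular":[0,0,0],"claw":0.15},{"slide":[0,0,-0.75],"angular":[0,0,0],"claw":0.15},{"slide":[0,0,-0.75],"angular":[0,0,0],"claw":0.15}]'
python3 - <<'E'
from h import *
im=ctrl.get_image("scene"); a=cloud(im)
save(im,"s3.png",(260,70,400,210),4)
w=a.reshape(-1,3); w=w[~np.isnan(w[:,0])]
e=np.array([.9596,.2815]); n=np.array([.2815,-.9596]); F=np.array([.359,.2934*.359-.4327])
u=190-(w[:,:2]-F)@e*1e3; d=(w[:,:2]-F)@n*1e3
k=(w[:,2]>.15)&(w[:,2]<.2)&(d>18)&(d<80)&(abs(u-86)<60); print(k.sum(),np.percentile(np.c_[u,d,w[:,2]*1e3][k],[1,50,99],axis=0).round())
E
```

```text
time: 9.7
position: [0.4716, -0.344, 0.1394]
tool_rot: [1.877, 2.519, -0.0]
ft_force: [0.1, -0.3, -0.3]
grip_width: 0.573
grip_force: 0.0
time: 10.4
position: [0.4739, -0.3449, 0.3345]
tool_rot: [1.87, 2.51, -0.0]
ft_force: [0.1, -0.4, -0.1]
grip_width: 0.577
grip_force: 0.0
72 [[ 27.  34. 151.]
 [ 84.  49. 158.]
 [102.  75. 175.]]
```

View pics/s3.png

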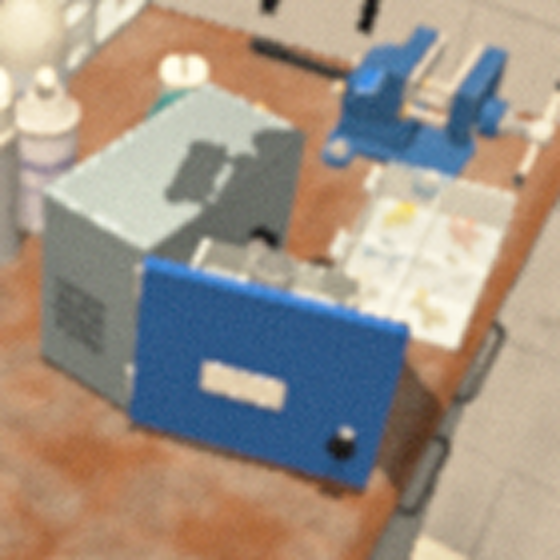

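The coupling stands in the pocket at crop (272,262), with its top near 160 mm as expected. Next is the pre-push pose outside the door, with the fingers shut.

```bash
cat >> h.py <<'E'
H=np.array([.543,-.285])
def push(psi,gap=0,z=.14,u=.14):
    c=np.radians(psi); e=np.array([np.cos(c),np.sin(c)]); n=np.array([e[1],-e[0]])
    return np.append(H-u*e-n*(.0215+gap),z)
E
python3 - <<'E'
from h import *
s=goal(push(16.4,.04,.33),16.4); s=goal(push(16.4,.04,.14),16.4,s)
E
```

```text
slide [0.396, -0.223, 0.002] ang [0.008, 0.011, 0.008]
slide [0.0, 0.0, 0.76] ang [0.0, 0.0, 0.0]
```

```bash
python3 -m inch '[{"slide":[0.15,-0.08,0],"angular":[0,0,0],"claw":-1},{"slide":[0.3,-0.16,0],"angular":[0,0,0],"claw":-1},{"slide":[0.395,-0.225,0],"angular":[0,0,0],"claw":-1},{"slide":[0.395,-0.225,0],"angular":[0,0,0],"claw":-1},{"slide":[0.395,-0.225,0],"angular":[0,0,0],"claw":-1},{"slide":[0.395,-0.225,0],"angular":[0,0,0],"claw":-1}]' 5
python3 -m inch '[{"slide":[0,0,0.15],"angular":[0,0,0],"claw":-1},{"slide":[0,0,0.3],"angular":[0,0,0],"claw":-1},{"slide":[0,0,0.45],"angular":[0,0,0],"claw":-1},{"slide":[0,0,0.6],"angular":[0,0,0],"claw":-1},{"slide":[0,0,0.7],"angular":[0,0,0],"claw":-1},{"slide":[0,0,0.75],"angular":[0,0,0],"claw":-1},{"slide":[0,0,0.75],"angular":[0,0,0],"claw":-1},{"slide":[0,0,0.75],"angular":[0,0,0],"claw":-1}]'
python3 - <<'E'
from h import *
for ps,g in [(16.4,.02),(16.4,.008),(16.4,0),(19,0),(22,0),(26,0),(30,0),(34,0),(38,0),(42,0)]: goal(push(ps,g),ps)
E
```

```text
time: 11.05
position: [0.3897, -0.266, 0.3266]
tool_rot: [-1.877, -2.519, -0.0]
ft_force: [0.7, -0.5, -0.7]
grip_width: 0.12
grip_force: 0.0
time: 11.85
position: [0.3904, -0.266, 0.1403]
tool_rot: [1.876, 2.519, 0.001]
ft_force: [0.1, -0.2, 1.1]
grip_width: 0.003
grip_force: 0.0
slide [-0.079, 0.004, 0.001] ang [0.002, 0.001, 0.008]
slide [-0.127, 0.004, 0.001] ang [0.002, 0.001, 0.008]
slide [-0.159, 0.004, 0.001] ang [0.002, 0.001, 0.008]
slide [-0.185, 0.0, 0.001] ang [0.002, 0.001, -0.079]
slide [-0.214, -0.002, 0.001] ang [0.002, 0.001, -0.179]
slide [-0.254, -0.003, 0.001] ang [0.002, 0.001, -0.312]
slide [-0.293, -0.002, 0.001] ang [0.002, 0.001, -0.445]
slide [-0.333, 0.003, 0.001] ang [0.002, 0.002, -0.579]
slide [-0.372, 0.01, 0.001] ang [0.002, 0.002, -0.712]
slide [-0.41, 0.02, 0.002] ang [0.002, 0.002, -0.845]
```

```bash
python3 -m inch '[{"slide":[-0.08,0.004,0],"angular":[0,0,0],"claw":-1},{"slide":[-0.127,0.004,0],"angular":[0,0,0],"claw":-1},{"slide":[-0.159,0.004,0],"angular":[0,0,0],"claw":-1},{"slide":[-0.185,0,0],"angular":[0,0,-0.08],"claw":-1},{"slide":[-0.214,-0.002,0],"angular":[0,0,-0.18],"claw":-1},{"slide":[-0.254,-0.003,0],"angular":[0,0,-0.31],"claw":-1},{"slide":[-0.293,-0.002,0],"angular":[0,0,-0.445],"claw":-1},{"slide":[-0.333,0.003,0],"angular":[0,0,-0.58],"claw":-1},{"slide":[-0.372,0.01,0],"angular":[0,0,-0.71],"claw":-1},{"slide":[-0.41,0.02,0],"angular":[0,0,-0.845],"claw":-1}]'
python3 - <<'E'
from h import *
s=ctrl.get_state(); print(s["ft_force"])
for ps,g in [(44,0),(48,0),(52,0),(56,0),(60,0),(64,0),(67,0),(69,0),(70,0)]: goal(push(ps,g),ps)
im=ctrl.get_image("scene"); np.save("s4.npy",cloud(im)); save(im,"s4.png",(250,60,410,220),4)
E
```

```text
time: 12.85
position: [0.4236, -0.3626, 0.14]
tool_rot: [-1.274, -2.871, -0.0]
ft_force: [-0.7, 1.0, 0.5]
grip_width: 0.006
grip_force: 0.6
[-0.71685087  1.01558632  0.53753045]
slide [-0.023, -0.0, 0.0] ang [-0.0, -0.001, -0.062]
slide [-0.062, -0.004, 0.0] ang [-0.0, -0.001, -0.196]
slide [-0.102, -0.004, 0.0] ang [-0.0, -0.001, -0.329]
slide [-0.141, -0.002, 0.0] ang [-0.0, -0.001, -0.462]
slide [-0.18, 0.003, 0.0] ang [-0.0, -0.001, -0.596]
slide [-0.219, 0.011, 0.0] ang [-0.0, -0.001, -0.729]
slide [-0.248, 0.018, 0.0] ang [-0.0, -0.001, -0.829]
slide [-0.267, 0.024, 0.0] ang [0.0, -0.001, -0.896]
slide [-0.276, 0.027, 0.0] ang [0.0, -0.001, -0.929]
```

View pics/s4.png

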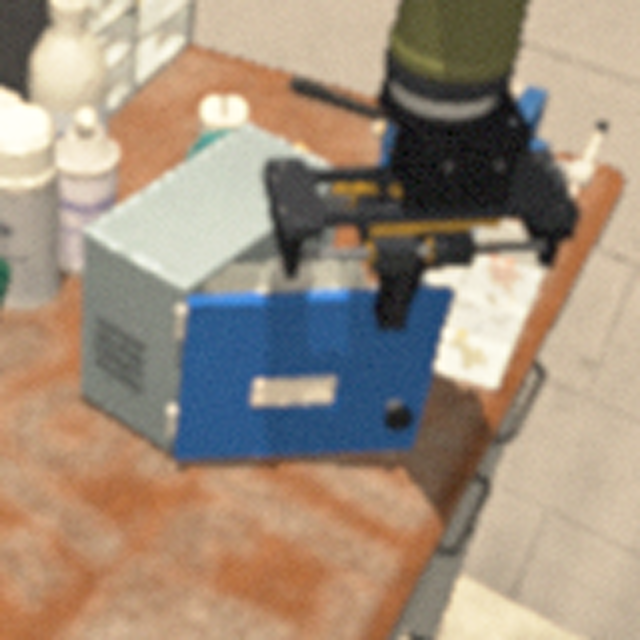

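The fingers sit flat on the outer face near crop (395,305) and the door is turning with them. Continuing the arc.

```bash
python3 -m inch '[{"slide":[-0.023,0,0],"angular":[0,0,-0.06],"claw":-1},{"slide":[-0.06,-0.004,0],"angular":[0,0,-0.195],"claw":-1},{"slide":[-0.1,-0.004,0],"angular":[0,0,-0.33],"claw":-1},{"slide":[-0.14,-0.002,0],"angular":[0,0,-0.46],"claw":-1},{"slide":[-0.18,0.003,0],"angular":[0,0,-0.595],"claw":-1},{"slide":[-0.219,0.011,0],"angular":[0,0,-0.73],"claw":-1},{"slide":[-0.248,0.018,0],"angular":[0,0,-0.83],"claw":-1},{"slide":[-0.267,0.024,0],"angular":[0,0,-0.895],"claw":-1},{"slide":[-0.276,0.027,0],"angular":[0,0,-0.93],"claw":-1}]'
python3 - <<'E'
from h import *
s=ctrl.get_state(); print(s["ft_force"],s["joint_positions"])
for ps,g in [(71.5,0),(73,0),(75,0),(77,0),(79,0),(81,0),(82.5,0),(84,0),(84.7,0),(84.7,-.005),(84.7,-.01)]: goal(push(ps,g),ps)
im=ctrl.get_image("scene"); w=cloud(im).reshape(-1,3); w=w[~np.isnan(w[:,0])]
d=(w[:,:2]-H)
ang=np.arctan2(-d[:,1],-d[:,0]); r=np.hypot(*d.T)
k=(r>.03)&(r<.115)&(w[:,2]>.03)&(w[:,2]<.11)&(d[:,0]<.02)&(d[:,1]<0.01); q=d[k]
f=np.polyfit(q[:,1],q[:,0],1); print(len(q),"door yaw",90-np.degrees(np.arctan(f[0])))
E
```

```text
time: 13.8
position: [0.4749, -0.4092, 0.1395]
tool_rot: [-0.547, -3.093, 0.0]
ft_force: [-1.2, 0.6, -0.2]
grip_width: 0.006
grip_force: 0.5
[-1.18290813  0.62366596 -0.17530494] [ 1.05050315  0.34630377 -0.47368318  1.58138231  0.16391788  1.25360297
  1.77011161]
slide [-0.015, -0.002, -0.002] ang [-0.0, -0.0, -0.052]
slide [-0.03, -0.004, -0.002] ang [-0.0, -0.0, -0.102]
slide [-0.049, -0.005, -0.002] ang [-0.0, -0.0, -0.169]
slide [-0.069, -0.006, -0.002] ang [-0.0, -0.0, -0.236]
slide [-0.089, -0.006, -0.002] ang [-0.0, -0.0, -0.302]
slide [-0.109, -0.006, -0.002] ang [-0.0, -0.0, -0.369]
slide [-0.123, -0.005, -0.002] ang [-0.0, -0.0, -0.419]
slide [-0.138, -0.004, -0.002] ang [-0.0, -0.0, -0.469]
slide [-0.145, -0.003, -0.002] ang [-0.0, -0.0, -0.492]
slide [-0.164, 0.002, -0.002] ang [-0.0, -0.0, -0.492]
slide [-0.184, 0.007, -0.002] ang [-0.0, -0.0, -0.492]
401 door yaw 69.93976184107902
```

```bash
python3 -m inch '[{"slide":[-0.015,-0.002,0],"angular":[0,0,-0.05],"claw":-1},{"slide":[-0.03,-0.004,0],"angular":[0,0,-0.1],"claw":-1},{"slide":[-0.049,-0.005,0],"angular":[0,0,-0.17],"claw":-1},{"slide":[-0.069,-0.006,0],"angular":[0,0,-0.235],"claw":-1},{"slide":[-0.089,-0.006,0],"angular":[0,0,-0.3],"claw":-1},{"slide":[-0.109,-0.006,0],"angular":[0,0,-0.37],"claw":-1},{"slide":[-0.109,-0.006,0],"angular":[0,0,-0.37],"claw":-1}]'
python3 - <<'E'
from h import *
for ps,g in [(82,0),(83,0),(84,0),(84.7,0),(84.7,-.002)]: goal(push(ps,g),ps)
E
```

```text
time: 14.55
position: [0.4991, -0.4197, 0.1394]
tool_rot: [-0.244, -3.13, -0.001]
ft_force: [0.1, 0.4, -0.5]
grip_width: 0.005
grip_force: 0.4
slide [-0.013, -0.002, -0.003] ang [0.001, -0.004, -0.031]
slide [-0.023, -0.003, -0.003] ang [0.001, -0.004, -0.064]
slide [-0.033, -0.004, -0.003] ang [0.001, -0.004, -0.098]
slide [-0.039, -0.005, -0.003] ang [0.001, -0.004, -0.121]
slide [-0.047, -0.004, -0.003] ang [0.001, -0.004, -0.121]
```

```bash
python3 -m inch '[{"slide":[-0.013,-0.002,0],"angular":[0,0,-0.03],"claw":-1},{"slide":[-0.023,-0.003,0],"angular":[0,0,-0.065],"claw":-1},{"slide":[-0.033,-0.004,0],"angular":[0,0,-0.1],"claw":-1},{"slide":[-0.039,-0.005,0],"angular":[0,0,-0.12],"claw":-1},{"slide":[-0.045,-0.005,0],"angular":[0,0,-0.12],"claw":-1},{"slide":[-0.045,-0.005,0],"angular":[0,0,-0.12],"claw":-1}]'
cat > door.py <<'E'
from h import *
im=ctrl.get_image("scene"); w=cloud(im).reshape(-1,3); w=w[~np.isnan(w[:,0])]
d=(w[:,:2]-H); r=np.hypot(*d.T)
k=(r>.03)&(r<.115)&(w[:,2]>.03)&(w[:,2]<.11)&(d[:,0]<.02)&(d[:,1]<0.01); q=d[k]
f=np.polyfit(q[:,1],q[:,0],1); print(len(q),"door yaw",90-np.degrees(np.arctan(f[0])),"offset",f[1])
E
python3 door.py
```

```text
time: 15.15
position: [0.508, -0.4223, 0.1393]
tool_rot: [-0.148, -3.132, -0.003]
ft_force: [-10.3, 3.2, 5.0]
grip_width: 0.004
grip_force: 5.0
301 door yaw 84.59715268567733 offset -0.01158876984810438
```

```bash
python3 -m inch '[{"slide":[-0.006,0,0],"angular":[0,0,0],"claw":-1},{"slide":[-0.012,0,0],"angular":[0,0,0],"claw":-1},{"slide":[-0.012,0,0],"angular":[0,0,0],"claw":-1}]'
```

```text
time: 15.5
position: [0.5079, -0.4223, 0.1393]
tool_rot: [-0.149, -3.126, -0.005]
ft_force: [-16.4, 6.6, 9.8]
grip_width: 0.005
grip_force: 8.6
```

There is no advance while the force rises well past the 5 N of the catch, so the door is seated. Backing off to check.

```bash
python3 -m inch '[{"slide":[0.02,0,0],"angular":[0,0,0],"claw":-1},{"slide":[0.08,0,0],"angular":[0,0,0],"claw":-1},{"slide":[0.16,0,0],"angular":[0,0,0],"claw":-1},{"slide":[0.24,0,0],"angular":[0,0,0],"claw":-1},{"slide":[0.24,0,0],"angular":[0,0,0],"claw":-1},{"slide":[0.24,0,-0.15],"angular":[0,0,0],"claw":-1},{"slide":[0.24,0,-0.3],"angular":[0,0,0],"claw":-1},{"slide":[0.24,0,-0.45],"angular":[0,0,0],"claw":-1},{"slide":[0.24,0,-0.6],"angular":[0,0,0],"claw":-1},{"slide":[0.24,0,-0.6],"angular":[0,0,0],"claw":-1}]'
python3 door.py
python3 - <<'E'
from h import *
im=ctrl.get_image("scene"); save(im,"s5.png",(250,60,410,220),4)
for q in ["coupling","elbow","green_tape"]:
    W=cloud(im)
    for o in ctrl.outline_of(q,"scene")[:3]:
        p=W[o["mask"]]; print(q,round(o["confidence"],2),np.nanmedian(p,axis=0).round(3))
E
```

```text
time: 16.5
position: [0.4583, -0.4188, 0.2962]
tool_rot: [0.145, 3.128, -0.012]
ft_force: [0.4, -0.3, 0.2]
grip_width: 0.004
grip_force: 0.0
305 door yaw 84.47819800509494 offset -0.011403934931027036
coupling 0.73 [ 0.552 -0.34   0.147]
coupling 0.56 [0.492 0.008 0.02 ]
elbow 0.66 [ 0.452 -0.06   0.024]
green_tape 0.84 [0.508 0.242 0.016]
```

View pics/s5.png

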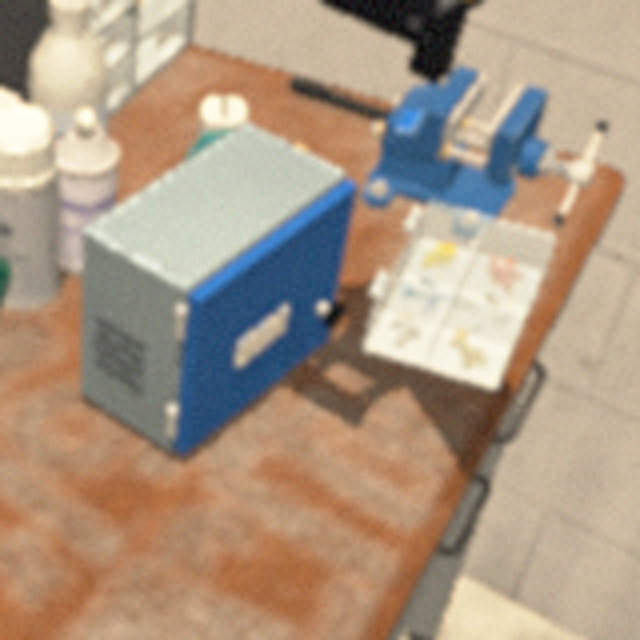

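The door is flush with the cabinet front and stayed shut after the arm left (crop (180–355, 185–450)). The elbow and tape have not moved, and the arm touches nothing.

```bash
python3 -c "
from bench import ctrl
print(ctrl.close_job())"
```

```text
the job is handed in; nothing more can be done
None
```

The large grey coupling went into the door pocket, the door was pushed shut against its stop and stayed shut once the arm backed off, and the tape and elbow are where they were; I could not see the coupling after the door closed, but it was standing in the pocket before the push.

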